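# Lay a paper core down in the length gauge and close the jaw

## Robot

A 7-joint arm with a two-finger parallel gripper is mounted at the origin on the work surface. World frame = base frame: x ahead of the robot, y to its left, z up, the work surface at z = 0. Lengths are in m, angles in rad, forces in N, time in s.
With the tool pointing down it reaches from about 0.425 to 0.925 m from the base axis. Payload 6.8 kg.
Tool frame: the origin (TCP) lies on the centre line of the jaws, within the pads' length; the fingertips stand 17 mm ahead of it and the grasp point (between the pads) lies 2 mm behind it; z points along the fingers, y is the line along which they close (so a half turn about z gives the same grasp; the last joint's range is limited). The gripper opens to 88 mm and grips with 3 to 60 N. Pads are 20 mm wide; open, the fingers measure 115 mm over their backs; the gripper's body (75 mm by 178 mm) begins 61 mm behind the grasp point.
Start: joints at [1.06, 0.477, 0.022, 1.555, -0.011, 1.109, -0.083], TCP at [0.265, -0.621, 0.24] pointing down, gripper open.
Joint ranges: [-2.96, 2.96], [-0.34, 2.1], [-1.41, 1.46], [0.24, 2.44], [-1.37, 4.51], [0.17, 1.92], [-2.96, 2.96]. Speed limits (rad/s): [2.39, 2.39, 3.14, 3.14, 3.14, 3.14, 3.14].

## Interface

Orientations are given as a 3x3 rotation matrix whose columns are the frame's x, y, z axes.
In Python, from rig import bot, optics, spotter gives the robot as it stands. The module is installed in compiled form; this text tells all that it offers.
- The arm moves only by the shell command python3 -m inch 'ROWS' [OPENING] [FORCE]. ROWS is JSON, a list of rows, each a list of 6 numbers: the shift along the world's x, y, z in m, then the turn, a rotation vector about the world's x, y, z in degrees. In form: [[dx, dy, dz, rx, ry, rz], ...]. A call has exactly 10 rows; each row shifts and turns the commanded pose from where the row before left it; what a row does not reach is not made up. A row lasts 1/8 s, in which the tool goes at most 62.5 mm and 10.7 degrees, less where a joint would pass 70% of its speed; a pose out of reach is approached as far as the arm can. A call is refused whole if a number of a shift passes 0.0625 or a number of a turn 10.7, either way. A call with a gripper value outside its range is refused whole. OPENING is the opening in per cent of the stroke, from 0 (shut) to 100 (fully open), set as the call begins (- or left out, the last holds). The fingers move at their own pace and stop on an object; FORCE is the grip in N (left out, the last holds). Time passes only in rows, so rows that do not move let the fingers close, or fill a call up. It gives the time, the measured TCP pose, the force, the opening and the grip force at its end, in the units of the state.
- bot.observe(): the state, without advancing time (a new reading comes with each control period).
- optics.capture(name): name is "scene" or "top"; returns a dict with "frame" (384x512x3 uint8, red, green, blue), "camera_matrix" (3x3 intrinsics, pixels), "dist_coeffs" ([k1, k2, p1, p2, k3] as OpenCV has them; the pictures are not rectified), "view" (4x4, takes a point from world to camera coordinates). Camera axes: x right, y down, z forward; pixel columns grow to the right and rows downward; lengths in m; the calibration is good to about 2 mm. A picture is of the moment at which its call begins. There is no depth.
- bot.close_job(): hands the job in; it is judged then, once.
Trained networks look in a picture, given as the dict that the camera call returned (one of the last four; its "shot" number tells which), for a name from the list of things; names that differ only in an ending like _2 or _b are one class to them, and where a whole thing is asked for, a point or a joint stands for the part that bears it (a point fixed in the world has none). Each returns a list of dicts, best first, with "p" (0 to 1); they miss things now and then, are a little off and sometimes report something else, mostly with a low value. They report only what shows in the picture. A call takes as long as a camera call. They do not tell look-alikes from the thing itself.
- spotter.recognise(picture, target): "rect" ([left, top, width, height] in pixels, round what is visible of it).
The state is a dict: "t": time; "q": joint angles; "joint_vel": joint speeds; "joint_efforts": joint torques, N m; "tcp_pos": TCP position; "tool_rot": TCP orientation; "force": force on the tool from outside, world axes, zero at the start; "moment": the same for the moment, N m; "width": finger opening in m; "finger_force": force on a finger pad.
Only numpy, scipy, OpenCV 4.12 (cv2) and the standard library are available. Lean on these libraries where they do the work, as an engineer would, in place of code of your own. Each camera call takes 0.05 s, during which the arm holds its last target. There are 200 camera calls.

## Task

Measure the paper core: with your fingertips tip the tall cardboard tube standing by the end stop of the length gauge over onto its side, so that it lies between the two rails, guiding it all the way down so that it lands gently instead of toppling. Then push the sliding jaw along until the core is closed between the jaw and the end stop with no gap at either end, and take your hand away. Do not lift the core or squeeze it, and leave the other things on the bench where they are.

Things in the scene. Friction and masses are not known exactly. Their poses are not given: they have to be found in the camera images.
- core: paper core: cardboard tube open at both ends, 180 mm long, 76 mm outside, 64 mm inside diameter, 0.13 to 0.27 kg. Starts standing on end in the gauge, 4 to 20 mm from the end stop; topples freely beyond a lean of 23 degrees. Origin: centre of its foot end (the lower one at the start); its z runs along the tube from foot to mouth; its spin about z means nothing.
- core_mid (a point): centre of the core, on its axis 90 mm from either end.
- core_mouth (a point): centre of the core's other end, the open mouth (up at the start), 180 mm along its z from the foot.
- gauge: core length gauge, fixed: aluminium plate 136 mm wide, 12 mm thick, from y = -245 to +205 mm in its frame. Origin on the bench, 12 mm below the plate's upper face; y runs along it towards the end stop. Two steel rails along y, 20 mm tall above the plate, 12 mm wide, leave an 82 mm channel, where the core stands and is laid towards -y. Yaw within 0.4 rad of the world's.
- stop_face (a point): foot of the end stop's flat face (looks to the gauge's -y), in the channel's middle at the plate's upper face; gauge frame (0, +175, 12) mm. The stop is a dark steel plate 112 mm wide, 70 mm tall above the plate, 12 mm thick.
- jaw (a joint): the gauge's sliding jaw: its value is the clear distance in m between the jaw's face and the end stop's face (so 0.18 with the core closed in lengthwise). Starts at 0.33 to 0.35; a push towards the stop (gauge +y) lessens it; it slides with about 2 N of friction and stays where left.
- jaw_back (a point): middle of the jaw's back, the place to push, 45 mm above the bench. The jaw is a dark steel plate 10 mm thick across the rails, top 55 mm above the bench, its middle 74 mm reaching down between the rails to 15 mm; its face lies 10 mm in gauge +y from here. Over each rail a saddle runs 29 mm back from the plate, 76 mm free between them; a lock knob on one (top 59 mm) needs no handling.
- offcut: short cardboard core standing on end, 76 mm outside, 60 mm tall; origin under its centre. Leave alone.
- plug: grey plastic core plug, flange 72 mm across, 24 mm tall; origin under its centre. Leave alone.
- tape: roll of tape lying flat, 100 mm across, 24 mm tall; origin under its centre. Leave alone.
- weight: brass laboratory weight with a knob, 42 mm across, 58 mm tall; origin under its centre. Leave alone.
- caliper: calliper lying flat, 225 mm long along its x, 13 mm thick; origin under its beam's middle. Leave alone.
- flask: white plastic bottle standing, 60 mm across, 150 mm tall; origin under its centre. Leave alone.
Mind the look-alikes: they are no part of the job. What is shaped like the core but green is not meant.

How it is judged:
By the outcome, as a careful person would: the job done as asked, in the order asked, and still so for the second after the job is handed in, with the robot touching nothing.
It also fails if it takes over 64 s, if anything falls off the work surface, if the arm or the gripper's body presses on something with over 40 N, if the wrist force passes 120 N, or if a joint passes its speed limit or range.

## Working session

There is one attempt and no reset: what is moved stays moved. The work goes in short steps, Python scripts to look and compute and a shell command to move; the robot and the scene stay as the last step left them, time stands still between calls to the robot, and variables do not carry over. Pictures are saved under pics/ and viewed, at most 10 in all, crops included, and the job is handed in when it is done.

```bash
mkdir -p pics; python3 - <<'E'
from rig import bot, optics, spotter
import cv2,numpy as np
s=bot.observe()
print({k:np.round(s[k],3).tolist() for k in s})
for n in("scene","top"):
    c=optics.capture(n)
    cv2.imwrite(f"pics/{n}0.png",cv2.resize(c["frame"][...,::-1],(800,600),interpolation=cv2.INTER_CUBIC))
    print(n,np.round(c["camera_matrix"],1).tolist(),np.round(c["dist_coeffs"],3),np.round(c["view"],3).tolist())
    for t in("core","gauge","jaw","offcut","flask","plug","tape","weight","caliper"):
        print(t,[(np.round(d["rect"]).astype(int).tolist(),round(d["p"],2)) for d in spotter.recognise(c,t)[:3]])
E
```

```text
{'t': 0.0, 'q': [1.06, 0.478, 0.022, 1.556, -0.011, 1.109, -0.083], 'joint_vel': [-0.0, -0.001, 0.0, -0.001, -0.001, 0.0, -0.001], 'joint_efforts': [0.0, -58.285, 1.535, -27.261, -0.054, 0.017, 0.0], 'tcp_pos': [0.264, -0.62, 0.239], 'tool_rot': [[0.92, 0.392, -0.001], [0.392, -0.92, 0.002], [-0.0, -0.002, -1.0]], 'force': [-0.481, 0.408, -0.654], 'moment': [-0.001, -0.024, -0.03], 'finger_force': 0.0, 'width': 0.088}
scene [[386.5, 0.0, 255.0], [0.0, 386.5, 197.0], [0.0, 0.0, 1.0]] [0.042 0.    0.    0.    0.   ] [[-0.751, 0.66, 0.014, 0.386], [0.47, 0.55, -0.691, -0.233], [-0.463, -0.512, -0.723, 1.366], [0.0, 0.0, 0.0, 1.0]]
core [([251, 260, 40, 72], 0.95), ([264, 193, 33, 59], 0.72), ([308, 256, 52, 73], 0.6)]
gauge [([194, 155, 124, 117], 0.94)]
jaw [([203, 159, 42, 26], 0.86)]
offcut [([306, 212, 29, 33], 0.85)]
flask [([206, 244, 26, 51], 0.71)]
plug [([245, 152, 19, 18], 0.79)]
tape [([282, 180, 32, 31], 0.57)]
weight [([198, 209, 18, 22], 0.81)]
caliper [([134, 209, 81, 39], 0.85)]
top [[386.1, 0.0, 250.5], [0.0, 386.1, 200.1], [0.0, 0.0, 1.0]] [0.009 0.    0.    0.    0.   ] [[-0.003, -1.0, 0.022, 0.07], [-0.982, -0.001, -0.189, 0.589], [0.189, -0.023, -0.982, 1.016], [0.0, 0.0, 0.0, 1.0]]
core [([192, 175, 41, 44], 0.9), ([115, 167, 46, 38], 0.88), ([151, 123, 38, 47], 0.85)]
gauge [([184, 177, 160, 78], 0.73)]
jaw [([312, 200, 20, 40], 0.81)]
offcut [([186, 231, 31, 27], 0.72)]
flask [([210, 127, 23, 31], 0.78)]
plug [([307, 254, 18, 24], 0.83)]
tape [([234, 243, 35, 37], 0.79)]
weight [([272, 167, 19, 19], 0.7)]
caliper [([286, 119, 25, 74], 0.96)]
```

View pics/scene0.png

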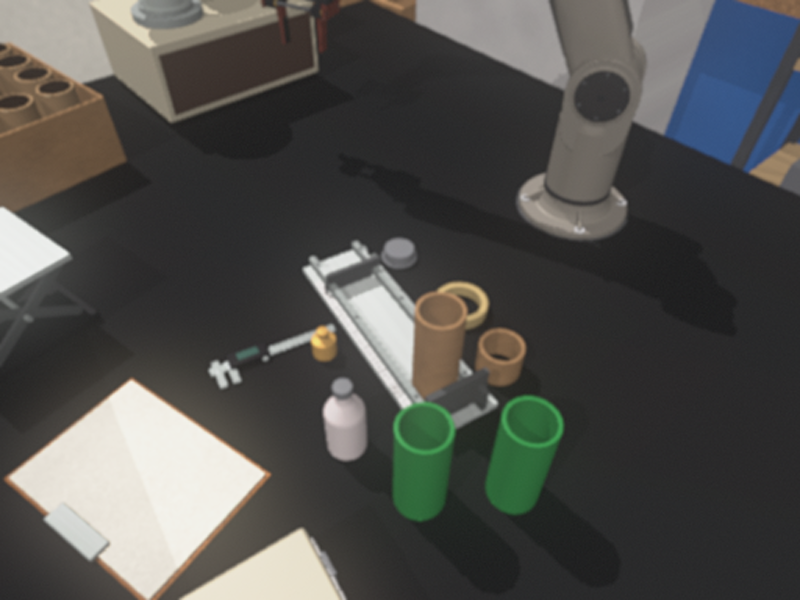

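View pics/top0.png

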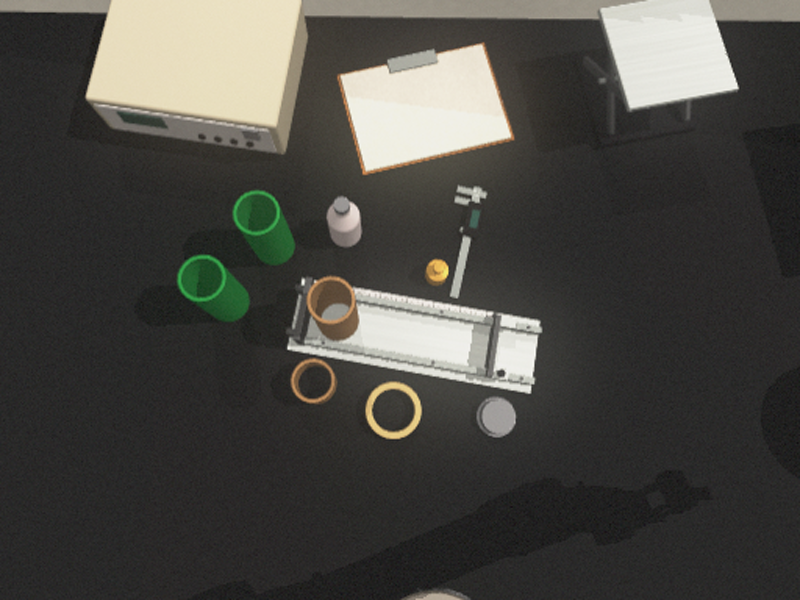

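The scene picture shows the brown tube standing in the gauge at (437,345); the green tubes at (422,460) and (525,455) are look-alikes. The top picture shows the brown tube with its mouth at (332,300) beside the stop at (302,310), and the jaw at (493,345). Brown, tall and inside the gauge fits the description. I'll confirm it with a crop.

```bash
cat > h.py <<'E'
import numpy as np,cv2
from rig import bot, optics, spotter
def ray(c,uv,z):
    p=cv2.undistortPoints(np.array([[uv]],float),c["camera_matrix"],c["dist_coeffs"])[0,0]
    V=c["view"];R=V[:3,:3];o=-R.T@V[:3,3];d=R.T@np.array([p[0],p[1],1]);return o+d*(z-o[2])/d[2]
def proj(c,P):
    V=c["view"];return cv2.projectPoints(np.array(P,float).reshape(-1,3),cv2.Rodrigues(V[:3,:3])[0],V[:3,3],c["camera_matrix"],c["dist_coeffs"])[0][:,0]
E
python3 - <<'E'
from h import *
c=optics.capture("top")
np.save("pics/c.npy",c,allow_pickle=True)
f=c["frame"][165:265,180:355,::-1]
cv2.imwrite("pics/crop1.png",cv2.resize(f,None,fx=4.5,fy=4.5,interpolation=cv2.INTER_CUBIC))
E
```

```text
(no output)
```

View pics/crop1.png

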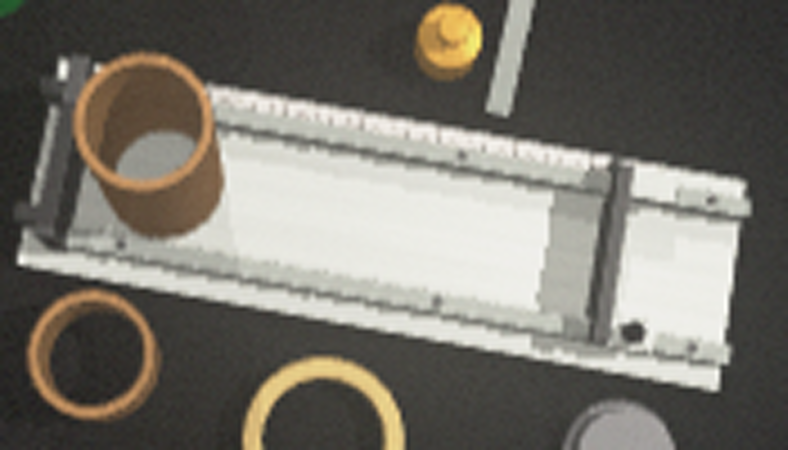

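The crop shows the brown tube inside the gauge, mouth at about (144,122), with the stop on its left at (70,150) and the jaw at (612,250). The brown ring at (95,355) is the short offcut. Next I fit poses.

```bash
python3 - <<'E'
from h import *
from scipy.optimize import least_squares
c=np.load("pics/c.npy",allow_pickle=True).item()
px=lambda a:np.array(a)/4.5+[180,165]-0.5+0.5/4.5
L=np.array([[.068,-.245,.012],[-.068,-.245,.012],[-.068,.205,.012],[.068,.205,.012]])
U=px([[745,180],[718,388],[20,263],[62,58]])
W=np.array([ray(c,u,.012) for u in U]);print(W.round(4))
def T(p,L):
    a=p[2];R=np.array([[np.cos(a),-np.sin(a),0],[np.sin(a),np.cos(a),0],[0,0,1]]);return np.asarray(L)@R.T+[p[0],p[1],0]
r=least_squares(lambda p:(proj(c,T(p,L))-U).ravel(),[.55,.05,0]);p=r.x;print("gauge",p,r.fun.round(1))
np.save("g.npy",p)
inv=lambda w:(np.array([[np.cos(p[2]),np.sin(p[2])],[-np.sin(p[2]),np.cos(p[2])]])@(np.array(w)[:2]-p[:2]))
m=ray(c,px([144,122]),.192);print("mouth",m,inv(m))
b=ray(c,px([166,236]),.012);print("foot near edge",b,inv(b))
for q in([620,165],[600,340],[612,250]):
  w=ray(c,px(q),.055);print("jaw top",w,inv(w))
for n in [(0,175,12),(0,175,82)]:print(n,T(p,[np.array(n)/1e3]))
# refs
for n,u,z in(("offcut",(95,355),.06),("tape",(324,437),.024),("plug",(620,460),.024),("weight",(450,40),.05)):
  w=ray(c,px(u),z);print(n,w,inv(w))
print(inv(ray(c,np.array([345,210])/1.5625,.13)),'flask')
E
```

```text
[[ 0.585  -0.2065  0.012 ]
 [ 0.452  -0.1827  0.012 ]
 [ 0.5313  0.2572  0.012 ]
 [ 0.6649  0.234   0.012 ]]
gauge [ 0.56194314  0.04517897 -0.17834625] [ 0.5 -0.1  0.4  0.2 -0.6 -0.  -0.3 -0.1]
mouth [0.58392064 0.16610741 0.192     ] [0.00017592 0.12290919]
foot near edge [0.54856426 0.16530934 0.012     ] [-0.03447808  0.11585147]
jaw top [ 0.58663949 -0.11744044  0.055     ] [ 0.05315369 -0.15565882]
jaw top [ 0.47852532 -0.1013378   0.055     ] [-0.05610227 -0.15899129]
jaw top [ 0.53359674 -0.11059916  0.055     ] [-0.00026138 -0.15833595]
(0, 175, 12) [[0.59298854 0.21740319 0.012     ]]
(0, 175, 82) [[0.59298854 0.21740319 0.082     ]]
offcut [0.46948829 0.20363964 0.06      ] [-0.11909965  0.13954553]
tape [0.42175053 0.06565082 0.024     ] [-0.14160069 -0.00472336]
plug [ 0.40733414 -0.11691303  0.024     ] [-0.12340116 -0.18694896]
weight [ 0.6675372  -0.01393157  0.05      ] [ 0.11440552 -0.03944032]
[0.16981611 0.13619102] flask
```

```bash
cat > plan.py <<'E'
from h import *
p=np.load("g.npy");ca,sa=np.cos(p[2]),np.sin(p[2]);XG=np.array([ca,sa,0]);YG=np.array([-sa,ca,0]);Z=np.array([0,0,1.])
G=np.column_stack([XG,YG,Z])
w2g=lambda w:G.T@(np.array(w)-[p[0],p[1],0])
g2w=lambda g:G@np.array(g)+[p[0],p[1],0]
def state():
    s=bot.observe();R=np.array(s["tool_rot"]);g=w2g(s["tcp_pos"]);t=G.T@R[:,2]
    print("t",round(s["t"],2),"gauge tcp mm",(g*1e3).round(1),"tilt",np.degrees(np.arctan2(t[1],-t[2])).round(1),"side",np.degrees(t[0]).round(1),"yaw tx",np.degrees(np.arctan2(*(G.T@R[:,0])[[1,0]])).round(1),"F",(G.T@np.array(s["force"])).round(1),"w",round(s["width"]*1e3,1),"ff",np.round(s["finger_force"],1),"q",np.round(s["q"],2))
    return s
E
python3 - <<'E'
from plan import *
state();print("XG,YG",XG.round(3),YG.round(3))
s=optics.capture("scene");c=np.load("pics/c.npy",allow_pickle=True).item()
# hold the core model against both pictures
a=np.linspace(0,2*np.pi,40)
for n,cc in(("s",s),("t",c)):
    im=cc["frame"][...,::-1].copy();im=cv2.resize(im,None,fx=4,fy=4,interpolation=cv2.INTER_CUBIC)
    def dr(P,col):
        for u in proj(cc,[g2w(q) for q in P]):cv2.circle(im,tuple(int(v) for v in (u+.5)*4),1,col,-1)
    for z in(.012,.192):dr([(.038*np.cos(t),.123+.038*np.sin(t),z) for t in a],(255,0,0))
    dr([(x,.175,.012+z) for x in(-.056,.056) for z in(0,.07)],(0,0,255))
    dr([(x,-.155,.055) for x in np.linspace(-.05,.05,9)],(0,255,0))
    r={"s":(560,1100,800,1340),"t":(660,1040,710,1390)}[n];o=im[r[0]:r[1],r[2]:r[3]]
    cv2.imwrite(f"pics/ov_{n}.png",o)
a_=cv2.imread("pics/ov_s.png");b=cv2.imread("pics/ov_t.png")
a_=cv2.resize(a_,(0,0),fx=.6,fy=.6);b=cv2.resize(b,(0,0),fx=.68,fy=.68)
h=max(a_.shape[0],b.shape[0]);o=np.zeros((h,a_.shape[1]+b.shape[1],3),np.uint8);o[:a_.shape[0],:a_.shape[1]]=a_;o[:b.shape[0],a_.shape[1]:]=b
cv2.imwrite("pics/ov.png",o);print(o.shape)
print("target above",g2w((0,.158,.25)).round(4), "tcp delta",(g2w((0,.158,.25))-np.array(bot.observe()["tcp_pos"])).round(4))
E
```

```text
t 1.05 gauge tcp mm [-174.4 -708.4  239.7] tilt -0.0 side 0.0 yaw tx 33.3 F [ 0.1  0.  -0.4] w 87.7 ff 0.0 q [ 1.06  0.48  0.02  1.56 -0.01  1.11 -0.08]
XG,YG [ 0.984 -0.177  0.   ] [0.177 0.984 0.   ]
(324, 786, 3)
target above [0.59   0.2007 0.25  ] tcp delta [0.3254 0.8217 0.0103]
```

View pics/ov.png

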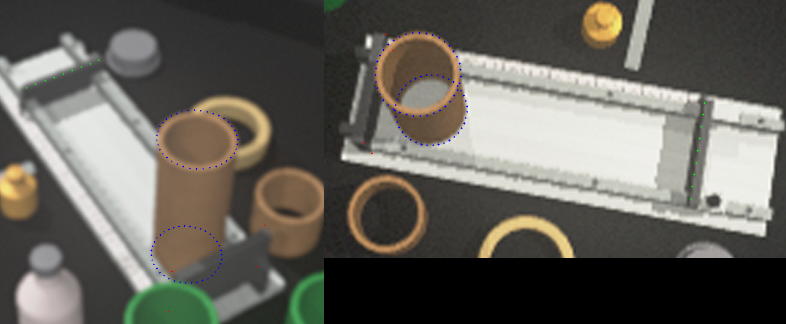

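Overlays of the fitted core, stop and jaw match both pictures (mouth at (197,140) left and (417,73) right). Now I move above the mouth's stop-side wall.

```bash
python3 -m inch '[[0.0163,0.0411,0.004,0,0,-3.33],[0.0163,0.0411,0.004,0,0,-3.33],[0.0163,0.0411,0.004,0,0,-3.33],[0.0163,0.0411,0.004,0,0,-3.33],[0.0163,0.0411,0.004,0,0,-3.33],[0.0163,0.0411,0.004,0,0,-3.33],[0.0163,0.0411,0.004,0,0,-3.33],[0.0163,0.0411,0.004,0,0,-3.33],[0.0163,0.0411,0.004,0,0,-3.33],[0.0163,0.0411,0.004,0,0,-3.33]]' 28 5 && python3 -m inch '[[0.0163,0.0411,0,0,0,0],[0.0163,0.0411,0,0,0,0],[0.0163,0.0411,0,0,0,0],[0.0163,0.0411,0,0,0,0],[0.0163,0.0411,0,0,0,0],[0.0163,0.0411,0,0,0,0],[0.0163,0.0411,0,0,0,0],[0.0163,0.0411,0,0,0,0],[0.0163,0.0411,0,0,0,0],[0.0163,0.0411,0,0,0,0]]'; python3 -c "
from plan import *
state()"
```

```text
t: 2.35
tcp_pos: [0.428, -0.2086, 0.2801]
tool_rot: [[0.984, -0.179, 0.001], [-0.179, -0.984, -0.0], [0.001, 0.0, -1.0]]
force: [0.4, -0.4, -0.3]
width: 0.0249
finger_force: 0.0
t: 3.6
tcp_pos: [0.5912, 0.2022, 0.2798]
tool_rot: [[0.984, -0.178, 0.0], [-0.178, -0.984, -0.0], [0.0, 0.0, -1.0]]
force: [0.4, 0.0, -0.7]
width: 0.0248
finger_force: 0.0
t 3.6 gauge tcp mm [  0.9 159.7 279.8] tilt -0.0 side 0.0 yaw tx -0.0 F [ 0.4  0.1 -0.7] w 24.8 ff 0.0 q [-0.14  0.39 -0.39  1.61  0.16  1.17 -2.31]
```

Dry test in the air of the tilt along the tipping path.

```bash
python3 -m inch '[[-0.0044,-0.0246,0,4.43,-0.8,0],[-0.0044,-0.0246,0,4.43,-0.8,0],[-0.0044,-0.0246,0,4.43,-0.8,0],[-0.0044,-0.0246,0,4.43,-0.8,0],[-0.0044,-0.0246,0,4.43,-0.8,0],[-0.0044,-0.0246,0,4.43,-0.8,0],[-0.0044,-0.0246,0,4.43,-0.8,0],[-0.0044,-0.0246,0,4.43,-0.8,0],[-0.0044,-0.0246,0,4.43,-0.8,0],[-0.0044,-0.0246,0,4.43,-0.8,0]]' >/dev/null; python3 -c "
from plan import *
state()"
```

```text
t 4.85 gauge tcp mm [  1.1 -92.6 279.9] tilt 45.1 side 0.1 yaw tx -0.0 F [0.4 0.6 0.6] w 24.8 ff 0.0 q [ 0.75  0.41 -0.47  1.83 -0.66  1.15 -1.1 ]
```

```bash
python3 -m inch '[[0.0044,0.0244,0,-4.43,0.8,0],[0.0044,0.0244,0,-4.43,0.8,0],[0.0044,0.0244,0,-4.43,0.8,0],[0.0044,0.0244,0,-4.43,0.8,0],[0.0044,0.0244,0,-4.43,0.8,0],[0.0044,0.0244,0,-4.43,0.8,0],[0.0044,0.0244,0,-4.43,0.8,0],[0.0044,0.0244,0,-4.43,0.8,0],[0.0044,0.0244,0,-4.43,0.8,0],[0.0044,0.0244,0,-4.43,0.8,0]]' >/dev/null; python3 -c "
from plan import *
state()
c=optics.capture('scene');cv2.imwrite('pics/s1.png',cv2.resize(c['frame'][170:300,190:350,::-1],None,fx=4.5,fy=4.5,interpolation=cv2.INTER_CUBIC))
"
```

```text
t 6.1 gauge tcp mm [  1.1 157.1 280. ] tilt -0.1 side 0.1 yaw tx -0.0 F [ 1.2  1.  -0.8] w 24.5 ff 0.0 q [-0.13  0.39 -0.39  1.62  0.16  1.17 -2.31]
```

View pics/s1.png

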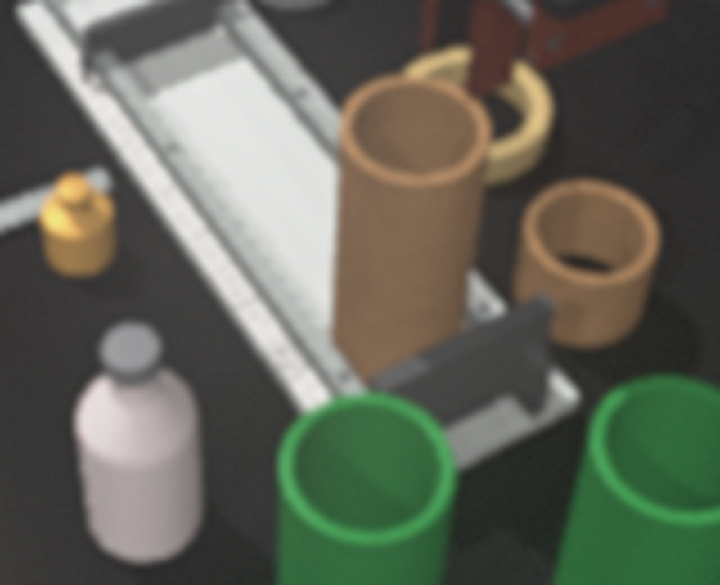

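```bash
python3 -c "
from plan import *
V=dict(np.load('pics/c.npy',allow_pickle=True).item())
c=optics.capture('scene')
P=[(0,.157-s*(.0123+k),.263) for s in(1,-1) for k in (0,.0135)]
print(((proj(c,[g2w(q) for q in P])-[190,170])*4.5).round(0))"
```

```text
[[448.  46.]
 [432.  29.]
 [479.  79.]
 [496.  97.]]
```

The fingers appear where projected: the outer tip is at about (490,90), outside the mouth. Descending astride the wall.

```bash
python3 -m inch '[[0,0.001,-0.012,0,0,0],[0,0,-0.012,0,0,0],[0,0,-0.012,0,0,0],[0,0,-0.012,0,0,0],[0,0,-0.012,0,0,0],[0,0,-0.01,0,0,0],[0,0,-0.01,0,0,0],[0,0,-0.006,0,0,0],[0,0,-0.004,0,0,0],[0,0,0,0,0,0]]' >/dev/null; python3 -c "
from plan import *
state()
c=optics.capture('scene');cv2.imwrite('pics/s2.png',cv2.resize(c['frame'][150:260,230:350,::-1],None,fx=5,fy=5,interpolation=cv2.INTER_CUBIC))
"
```

```text
t 7.45 gauge tcp mm [  0.7 157.5 189.5] tilt -0.0 side -0.0 yaw tx 0.0 F [-0.2 -0.2 -0.2] w 24.7 ff 0.0 q [-0.14  0.47 -0.38  1.71  0.2   1.   -2.34]
```

View pics/s2.png

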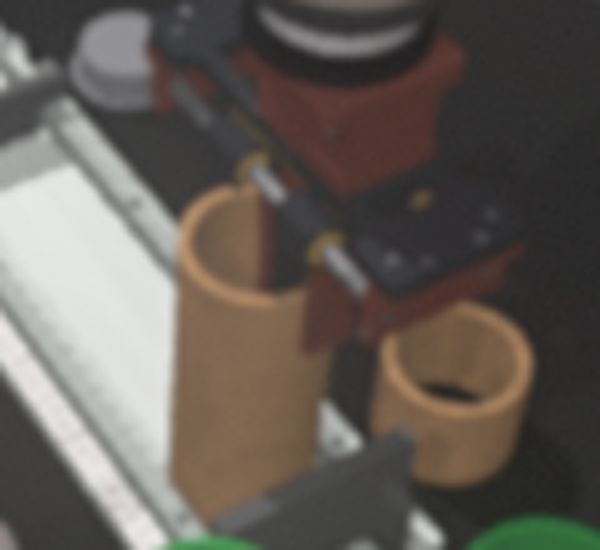

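The picture shows one finger inside the mouth at (275,245) and the other outside at (330,300), with the wall between them. Next I compute the tipping path.

```bash
python3 - <<'E'
from plan import *
P=np.array([.085,.012])
def ab(th):return np.array([-np.sin(th),np.cos(th)]),np.array([np.cos(th),np.sin(th)])
def A(th):a,b=ab(th);return P+.178*a+.073*b
def B(th,phi,w=.03,s=.014):
    a,b=ab(th);t=np.array([np.sin(phi),-np.cos(phi)]);n=np.array([-np.cos(phi),-np.sin(phi)])
    return P+.18*a+.068*b+(s-.017)*t-w/2*n
r=np.radians
def show(seq):
    for (k0,c0),(k1,c1) in zip(seq,seq[1:]):
        d=c1-c0;print(k0,k1,"world",(YG*d[0]+Z*d[1]).round(4).tolist(),"abs",(c1*1e3).round(1))
show([(k,A(r(k))) for k in range(0,46,3)])
print("to B",YG*(B(r(45),r(45))-A(r(45)))[0],B(r(45),r(45))-A(r(45)))
show([(k,B(r(k),r(45))) for k in range(45,97,3)])
print("3deg turn",(3*XG).round(3))
E
```

```text
0 3 world [-0.0017, -0.0093, 0.0036] abs [148.6 193.6]
3 6 world [-0.0017, -0.0094, 0.0031] abs [139.  196.7]
6 9 world [-0.0017, -0.0096, 0.0026] abs [129.3 199.2]
9 12 world [-0.0017, -0.0097, 0.0021] abs [119.4 201.3]
12 15 world [-0.0018, -0.0098, 0.0015] abs [109.4 202.8]
15 18 world [-0.0018, -0.0099, 0.001] abs [ 99.4 203.8]
18 21 world [-0.0018, -0.0099, 0.0005] abs [ 89.4 204.3]
21 24 world [-0.0018, -0.0099, -0.0] abs [ 79.3 204.3]
24 27 world [-0.0018, -0.0099, -0.0006] abs [ 69.2 203.7]
27 30 world [-0.0018, -0.0099, -0.0011] abs [ 59.2 202.7]
30 33 world [-0.0018, -0.0098, -0.0016] abs [ 49.3 201. ]
33 36 world [-0.0017, -0.0097, -0.0021] abs [ 39.4 198.9]
36 39 world [-0.0017, -0.0096, -0.0026] abs [ 29.7 196.3]
39 42 world [-0.0017, -0.0094, -0.0031] abs [ 20.1 193.1]
42 45 world [-0.0017, -0.0092, -0.0036] abs [ 10.8 189.5]
to B [0.00062721 0.00347945 0.        ] [0.00353553 0.0106066 ]
45 48 world [-0.0016, -0.0089, -0.0044] abs [  5.2 195.7]
48 51 world [-0.0016, -0.0087, -0.0049] abs [ -3.6 190.9]
51 54 world [-0.0015, -0.0084, -0.0053] abs [-12.2 185.5]
54 57 world [-0.0015, -0.0081, -0.0057] abs [-20.4 179.8]
57 60 world [-0.0014, -0.0078, -0.0062] abs [-28.4 173.6]
60 63 world [-0.0014, -0.0075, -0.0066] abs [-36. 167.]
63 66 world [-0.0013, -0.0072, -0.007] abs [-43.3 160.1]
66 69 world [-0.0012, -0.0068, -0.0073] abs [-50.2 152.7]
69 72 world [-0.0012, -0.0064, -0.0077] abs [-56.7 145. ]
72 75 world [-0.0011, -0.006, -0.008] abs [-62.8 137. ]
75 78 world [-0.001, -0.0056, -0.0083] abs [-68.4 128.7]
78 81 world [-0.0009, -0.0051, -0.0086] abs [-73.7 120. ]
81 84 world [-0.0008, -0.0047, -0.0089] abs [-78.4 111.2]
84 87 world [-0.0008, -0.0042, -0.0091] abs [-82.7 102.1]
87 90 world [-0.0007, -0.0037, -0.0093] abs [-86.5  92.7]
90 93 world [-0.0006, -0.0033, -0.0095] abs [-89.8  83.2]
93 96 world [-0.0005, -0.0028, -0.0097] abs [-92.6  73.5]
3deg turn [ 2.952 -0.532  0.   ]
```

```bash
python3 -m inch '[[0,0,0,0,0,0],[0,0,0,0,0,0],[0,0,0,0,0,0],[-0.0017,-0.0093,0.0036,2.95,-0.53,0],[-0.0017,-0.0094,0.0031,2.95,-0.53,0],[-0.0017,-0.0096,0.0026,2.95,-0.53,0],[-0.0017,-0.0097,0.0021,2.95,-0.53,0],[-0.0018,-0.0098,0.0015,2.95,-0.53,0],[0,0,0,0,0,0],[0,0,0,0,0,0]]' 16 3 >/dev/null; python3 -c "
from plan import *
state()
c=optics.capture('scene');cv2.imwrite('pics/s3.png',cv2.resize(c['frame'][150:260,230:350,::-1],None,fx=5,fy=5,interpolation=cv2.INTER_CUBIC))
"
```

```text
t 8.75 gauge tcp mm [  0.7 109.7 202.8] tilt 15.0 side -0.0 yaw tx 0.0 F [0.9 0.4 0.1] w 13.8 ff 0.1 q [ 0.15  0.4  -0.49  1.83 -0.06  0.83 -2.01]
```

View pics/s3.png

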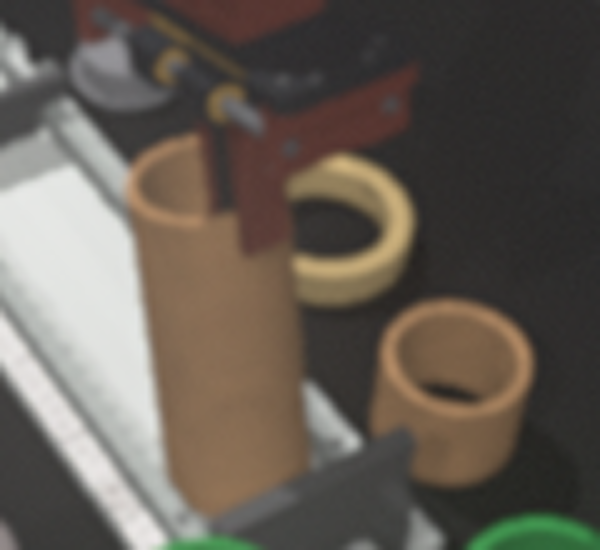

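The tube leans about 15° with the wall held loosely between the fingers and the foot still in place at (230,500). I continue down to 45°.

```bash
python3 -m inch '[[-0.0018,-0.0099,0.001,2.95,-0.53,0],[-0.0018,-0.0099,0.0005,2.95,-0.53,0],[-0.0018,-0.0099,0,2.95,-0.53,0],[-0.0018,-0.0099,-0.0006,2.95,-0.53,0],[-0.0018,-0.0099,-0.0011,2.95,-0.53,0],[-0.0018,-0.0098,-0.0016,2.95,-0.53,0],[-0.0017,-0.0097,-0.0021,2.95,-0.53,0],[-0.0017,-0.0096,-0.0026,2.95,-0.53,0],[-0.0017,-0.0094,-0.0031,2.95,-0.53,0],[-0.0017,-0.0092,-0.0036,2.95,-0.53,0]]' >/dev/null; python3 -c "
from plan import *
state()
c=optics.capture('scene');cv2.imwrite('pics/s4.png',cv2.resize(c['frame'][140:260,220:350,::-1],None,fx=4.5,fy=4.5,interpolation=cv2.INTER_CUBIC))
"
```

```text
t 10.05 gauge tcp mm [  0.8  10.8 189.4] tilt 45.0 side -0.1 yaw tx 0.1 F [-0.3 -0.8 -0.4] w 13.8 ff 0.3 q [ 0.79  0.58 -0.78  1.93 -0.56  0.8  -1.23]
```

View pics/s4.png

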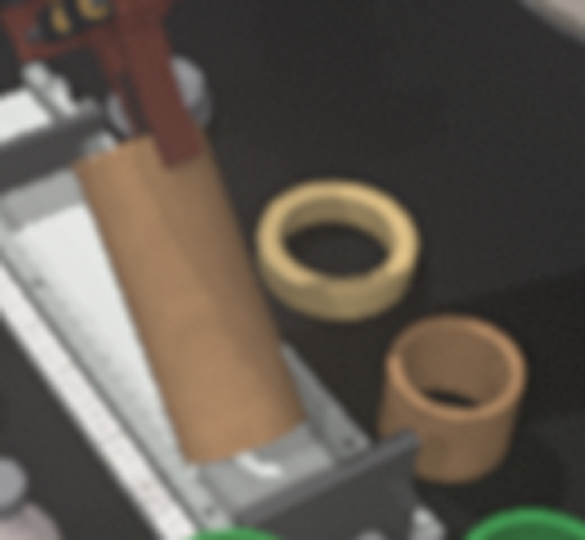

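The tube is at 45°, its rim on the inner finger at (150,140) and its foot at (245,440). I open the gap a little, keep the inner finger under the rim, and lower further.

```bash
python3 -m inch '[[0.0001,0.0007,0.0021,0,0,0],[0.0001,0.0007,0.0021,0,0,0],[0.0001,0.0007,0.0021,0,0,0],[0.0001,0.0007,0.0021,0,0,0],[0.0001,0.0007,0.0021,0,0,0],[-0.0016,-0.0089,-0.0044,0,0,0],[-0.0016,-0.0087,-0.0049,0,0,0],[-0.0015,-0.0084,-0.0053,0,0,0],[-0.0015,-0.0081,-0.0057,0,0,0],[-0.0014,-0.0078,-0.0062,0,0,0]]' 34 >/dev/null; python3 -c "
from plan import *
state()"
python3 -m inch '[[-0.0014,-0.0075,-0.0066,0,0,0],[-0.0013,-0.0072,-0.007,0,0,0],[-0.0012,-0.0068,-0.0073,0,0,0],[-0.0012,-0.0064,-0.0077,0,0,0],[-0.0006,-0.003,-0.004,0,0,0],[-0.0005,-0.003,-0.004,0,0,0],[-0.0005,-0.0028,-0.0041,0,0,0],[-0.0005,-0.0028,-0.0042,0,0,0],[0,0,0,0,0,0],[0,0,0,0,0,0]]' >/dev/null; python3 -c "
from plan import *
state()
c=optics.capture('scene');cv2.imwrite('pics/s5.png',cv2.resize(c['frame'][140:260,200:330,::-1],None,fx=4.5,fy=4.5,interpolation=cv2.INTER_CUBIC))
"
```

```text
t 11.35 gauge tcp mm [  0.5 -29.7 172.8] tilt 45.0 side -0.0 yaw tx -0.0 F [-0.  -0.4  0.8] w 30.0 ff 0.3 q [ 0.84  0.61 -0.75  1.93 -0.53  0.82 -1.18]
t 12.6 gauge tcp mm [  0.5 -69.  128.6] tilt 45.0 side -0.0 yaw tx 0.0 F [-0.1 -0.2 -0.2] w 30.1 ff 0.4 q [ 0.88  0.69 -0.72  1.93 -0.5   0.81 -1.11]
```

View pics/s5.png

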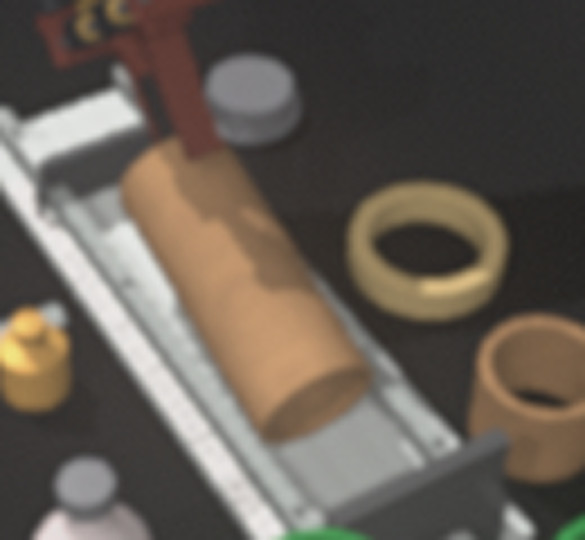

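The tube is still held at the rim near (165,150), with the foot edge on the plate at (300,430), at about 78°. I lower the last stretch slowly.

```bash
python3 -m inch '[[-0.0005,-0.0026,-0.0043,0,0,0],[-0.0004,-0.0025,-0.0043,0,0,0],[-0.0004,-0.0024,-0.0044,0,0,0],[-0.0004,-0.0023,-0.0045,0,0,0],[-0.0004,-0.0021,-0.0045,0,0,0],[-0.0004,-0.0021,-0.0046,0,0,0],[-0.0003,-0.0019,-0.0046,0,0,0],[-0.0003,-0.0018,-0.0047,0,0,0],[0,0,0,0,0,0],[0,0,0,0,0,0]]' >/dev/null; python3 -c "
from plan import *
state()"
python3 -m inch '[[-0.0002,-0.0009,-0.0015,0,0,0],[-0.0002,-0.0009,-0.0015,0,0,0],[0,0,0,0,0,0],[0,0,0,0,0,0],[0,0,0,0,0,0],[0,0,0,0,0,0],[0,0,0,0,0,0],[0,0,0,0,0,0],[0,0,0,0,0,0],[0,0,0,0,0,0]]' >/dev/null; python3 -c "
from plan import *
state()
c=optics.capture('scene');t=optics.capture('top')
a=cv2.resize(c['frame'][140:260,200:330,::-1],None,fx=3,fy=3,interpolation=cv2.INTER_CUBIC)
b=cv2.resize(t['frame'][165:265,180:320,::-1],None,fx=2.9,fy=3.6,interpolation=cv2.INTER_CUBIC)
cv2.imwrite('pics/s6.png',np.hstack([a,b]))
"
```

```text
t 13.9 gauge tcp mm [  0.5 -87.   92.6] tilt 45.0 side -0.0 yaw tx 0.0 F [-0.1  0.5 -1.3] w 29.9 ff 0.4 q [ 0.89  0.75 -0.69  1.92 -0.47  0.78 -1.07]
t 15.15 gauge tcp mm [  0.5 -88.9  89.6] tilt 45.0 side -0.0 yaw tx 0.0 F [-0.8 -0.3  1.2] w 30.2 ff 0.0 q [ 0.89  0.76 -0.69  1.92 -0.47  0.78 -1.06]
```

View pics/s6.png

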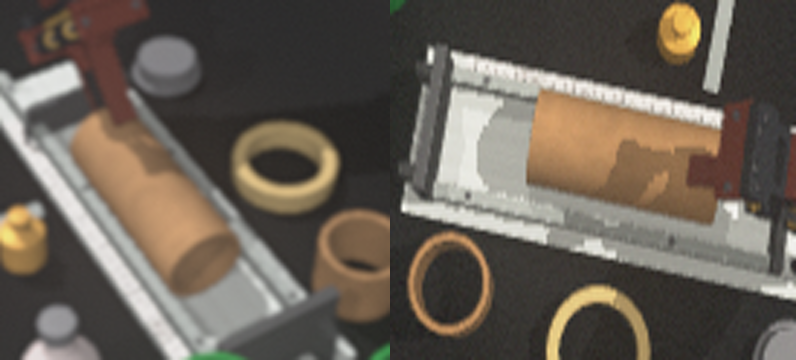

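The core lies flat in the channel (left around (155,200), right around (625,155)) and the pad force is zero. Now I back out along the finger direction, then straighten behind the jaw with the fingers shut.

```bash
python3 -m inch '[[-0.0004,-0.002,0.002,0,0,0],[-0.0007,-0.0041,0.0042,0,0,0],[-0.0007,-0.0041,0.0042,0,0,0],[-0.0007,-0.0041,0.0042,0,0,0],[-0.0009,-0.0052,0.0053,0,0,0],[-0.0009,-0.0052,0.0053,0,0,0],[-0.0009,-0.0052,0.0053,0,0,0],[-0.0009,-0.0052,0.0053,0,0,0],[-0.0009,-0.0052,0.0053,0,0,0],[-0.0009,-0.0052,0.0053,0,0,0]]' >/dev/null; python3 -c "
from plan import *
state()"
python3 -m inch '[[-0.0014,-0.0078,0.003,-4.43,0.8,0],[-0.0014,-0.0078,0.003,-4.43,0.8,0],[-0.0014,-0.0078,0.003,-4.43,0.8,0],[-0.0014,-0.0078,0.003,-4.43,0.8,0],[-0.0014,-0.0078,0.003,-4.43,0.8,0],[-0.0014,-0.0078,0.003,-4.43,0.8,0],[-0.0014,-0.0078,0.003,-4.43,0.8,0],[-0.0014,-0.0078,0.003,-4.43,0.8,0],[-0.0014,-0.0078,0.003,-4.43,0.8,0],[-0.0014,-0.0078,0.003,-4.43,0.8,0]]' 0 20 >/dev/null; python3 - <<'E'
from plan import *
state()
t=optics.capture("top")
# unwarp top view to the gauge plane at z=.05 (1 mm/px) and at plate height
def prof(z,x0,x1):
    ys=np.arange(-.24,.2,.001);xs=np.arange(x0,x1,.002)
    uv=proj(t,[g2w((x,y,z)) for y in ys for x in xs]).astype(np.float32).reshape(len(ys),len(xs),2)
    im=cv2.remap(t["frame"],uv[...,0],uv[...,1],cv2.INTER_LINEAR).astype(int);return ys,im
ys,im=prof(.086,-.008,.008)
m=im.mean(1);br=(m[:,0]-m[:,2]>35);k=np.where(br)[0];print("core brown y",ys[k[0]],ys[k[-1]],len(k))
ys,im=prof(.055,.02,.036);g=im.mean((1,2));print("jaw z55",[(round(y*1e3),int(v)) for y,v in zip(ys,g) if -.19<y<-.14])
E
```

```text
t 16.5 gauge tcp mm [   0.7 -135.4  136.3] tilt 45.0 side -0.0 yaw tx 0.0 F [-0.2  0.2 -0.2] w 30.3 ff 0.0 q [ 0.96  0.69 -0.68  1.87 -0.46  0.92 -1.07]
t 17.75 gauge tcp mm [   0.8 -214.5  166.5] tilt -0.2 side -0.0 yaw tx -0.0 F [-1.3  0.1 -1.1] w 0.9 ff 0.0 q [ 0.47  0.38 -0.34  1.91  0.17  0.88 -1.71]
core brown y -0.09299999999999986 0.0860000000000003 180
jaw z55 [(-190, 62), (-189, 62), (-188, 62), (-187, 62), (-186, 62), (-185, 62), (-184, 62), (-183, 62), (-182, 63), (-181, 64), (-180, 65), (-179, 65), (-178, 64), (-177, 65), (-176, 65), (-175, 65), (-174, 64), (-173, 63), (-172, 63), (-171, 64), (-170, 66), (-169, 67), (-168, 67), (-167, 68), (-166, 68), (-165, 65), (-164, 62), (-163, 60), (-162, 61), (-161, 69), (-160, 83), (-159, 99), (-158, 107), (-157, 107), (-156, 101), (-155, 89), (-154, 77), (-153, 68), (-152, 66), (-151, 70), (-150, 79), (-149, 97), (-148, 115), (-147, 129), (-146, 136), (-145, 140), (-144, 141), (-143, 140), (-142, 140), (-141, 140)]
```

The core lies at gauge y -93 to +86 mm, which matches its 180 mm length. The jaw's back is at about -165 mm. Lowering behind it.

```bash
python3 -m inch '[[0,0,-0.0125,0,0,0],[0,0,-0.0125,0,0,0],[0,0,-0.0125,0,0,0],[0,0,-0.0125,0,0,0],[0,0,-0.0125,0,0,0],[0,0,-0.0125,0,0,0],[0,0,-0.0125,0,0,0],[0,0,-0.0125,0,0,0],[0,0,-0.0125,0,0,0],[0,0,-0.007,0,0,0]]' >/dev/null; python3 -c "
from plan import *
state()"
python3 -m inch '[[0.0009,0.0049,0,0,0,0],[0.0009,0.0049,0,0,0,0],[0.0009,0.0049,0,0,0,0],[0.0009,0.0049,0,0,0,0],[0.0009,0.0049,0,0,0,0],[0.0009,0.0049,0,0,0,0],[0.0009,0.0049,0,0,0,0],[0.0009,0.0049,0,0,0,0],[0.0009,0.0049,0,0,0,0],[0.0009,0.0049,0,0,0,0]]' >/dev/null; python3 -c "
from plan import *
state()"
```

```text
t 19.05 gauge tcp mm [   0.4 -214.3   45.5] tilt -0.1 side -0.1 yaw tx -0.0 F [-0.   0.1 -0.2] w 0.5 ff 0.0 q [ 0.42  0.55 -0.29  1.98  0.25  0.64 -1.78]
t 20.3 gauge tcp mm [   0.9 -164.8   46.4] tilt -0.1 side -0.0 yaw tx -0.1 F [ 0.2 -1.3 -0.1] w 0.3 ff 1.0 q [ 0.33  0.55 -0.29  1.99  0.26  0.64 -1.88]
```

```bash
python3 -m inch '[[0.0009,0.0049,0,0,0,0],[0.0009,0.0049,0,0,0,0],[0.0009,0.0049,0,0,0,0],[0.0009,0.0049,0,0,0,0],[0.0009,0.0049,0,0,0,0],[0.0009,0.0049,0,0,0,0],[0.0009,0.0049,0,0,0,0],[0.0009,0.0049,0,0,0,0],[0.0009,0.0049,0,0,0,0],[0.0009,0.0049,0,0,0,0]]' >/dev/null; python3 -c "
from plan import *
state()"
python3 -m inch '[[0.0009,0.0049,0,0,0,0],[0.0009,0.0049,0,0,0,0],[0.0009,0.0049,0,0,0,0],[0.0009,0.0049,0,0,0,0],[0.0009,0.0049,0,0,0,0],[0.0009,0.0049,0,0,0,0],[0.0009,0.0049,0,0,0,0],[0.0009,0.0049,0,0,0,0],[0.0009,0.0049,0,0,0,0],[0.0009,0.0049,0,0,0,0]]' >/dev/null; python3 -c "
from plan import *
state()"
python3 -m inch '[[0.0005,0.003,0,0,0,0],[0.0005,0.003,0,0,0,0],[0.0005,0.003,0,0,0,0],[0.0005,0.003,0,0,0,0],[0.0005,0.003,0,0,0,0],[0.0005,0.003,0,0,0,0],[0.0005,0.003,0,0,0,0],[0.0005,0.003,0,0,0,0],[0.0004,0.002,0,0,0,0],[0.0004,0.002,0,0,0,0]]' >/dev/null; python3 -c "
from plan import *
state()"
```

```text
t 21.55 gauge tcp mm [   1.1 -114.4   46.4] tilt -0.1 side -0.0 yaw tx -0.0 F [-1.4 -2.2 -0.2] w 0.4 ff 1.0 q [ 0.24  0.55 -0.29  1.99  0.26  0.64 -1.97]
t 22.8 gauge tcp mm [  1.2 -64.5  46.4] tilt -0.1 side -0.0 yaw tx -0.0 F [-2.2 -2.5  0.6] w 0.3 ff 1.7 q [ 0.15  0.56 -0.29  1.98  0.26  0.65 -2.06]
t 24.05 gauge tcp mm [  1.1 -36.4  46.5] tilt -0.1 side -0.0 yaw tx -0.0 F [ 0.3 -3.  -0.2] w 0.6 ff 1.4 q [ 0.1   0.56 -0.29  1.97  0.26  0.65 -2.11]
```

```bash
python3 -m inch '[[0.0001,0.0007,0,0,0,0],[0.0001,0.0007,0,0,0,0],[0.0001,0.0007,0,0,0,0],[0.0001,0.0007,0,0,0,0],[0.0001,0.0007,0,0,0,0],[0.0001,0.0007,0,0,0,0],[0.0001,0.0007,0,0,0,0],[0.0001,0.0007,0,0,0,0],[0,0,0,0,0,0],[0,0,0,0,0,0]]' >/dev/null; python3 - <<'E'
from plan import *
state()
t=optics.capture("top")
ys=np.arange(-.03,.2,.001)
for x in(-.006,.006,):
  im=np.array([t["frame"][int(round(v)),int(round(u))] for u,v in proj(t,[g2w((x,y,.087)) for y in ys])]).astype(int)
  k=np.where(im[:,0]-im[:,2]>30)[0];print("core y",ys[k[0]].round(3),ys[k[-1]].round(3))
E
```

```text
t 25.3 gauge tcp mm [  0.9 -30.6  46.5] tilt -0.0 side -0.0 yaw tx -0.0 F [ 2.  -3.5 -0.7] w 0.4 ff 1.2 q [ 0.09  0.56 -0.29  1.96  0.26  0.65 -2.12]
core y -0.006 0.168
core y 0.002 0.168
```

```bash
python3 -m inch '[[0.0001,0.0004,0,0,0,0],[0.0001,0.0004,0,0,0,0],[0.0001,0.0004,0,0,0,0],[0.0001,0.0004,0,0,0,0],[0.0001,0.0004,0,0,0,0],[0.0001,0.0004,0,0,0,0],[0,0,0,0,0,0],[0,0,0,0,0,0],[0,0,0,0,0,0],[0,0,0,0,0,0]]' | grep force; python3 -c "
from plan import *
state()"
```

```text
force: [0.6, -2.6, 2.3]
finger_force: 1.6
t 26.6 gauge tcp mm [  1.  -28.2  46.5] tilt -0.1 side -0.0 yaw tx -0.0 F [ 1.  -2.4  2.3] w 0.8 ff 1.6 q [ 0.09  0.56 -0.29  1.96  0.26  0.65 -2.12]
```

```bash
python3 -m inch '[[0.0001,0.0004,0,0,0,0],[0.0001,0.0004,0,0,0,0],[0.0001,0.0004,0,0,0,0],[0.0001,0.0004,0,0,0,0],[0.0001,0.0004,0,0,0,0],[0.0001,0.0004,0,0,0,0],[0,0,0,0,0,0],[0,0,0,0,0,0],[0,0,0,0,0,0],[0,0,0,0,0,0]]' | grep force; python3 -c "
from plan import *
state()"
```

```text
force: [-1.7, -3.3, 3.7]
finger_force: 1.7
t 27.85 gauge tcp mm [  1.1 -25.8  46.4] tilt -0.1 side -0.0 yaw tx -0.0 F [-1.1 -3.5  3.7] w 0.8 ff 1.7 q [ 0.08  0.56 -0.29  1.96  0.26  0.65 -2.12]
```

```bash
python3 -m inch '[[0.0001,0.0004,0,0,0,0],[0.0001,0.0004,0,0,0,0],[0.0001,0.0004,0,0,0,0],[0.0001,0.0004,0,0,0,0],[0,0,0,0,0,0],[0,0,0,0,0,0],[0,0,0,0,0,0],[0,0,0,0,0,0],[0,0,0,0,0,0],[0,0,0,0,0,0]]' | grep force; python3 - <<'E'
from plan import *
state()
t=optics.capture("top")
ys=np.arange(.14,.2,.001)
for z in(.06,.08):
  im=cv2.remap(t["frame"],*[proj(t,[g2w((x,y,z)) for y in ys for x in(-.01,0,.01)]).astype(np.float32).reshape(len(ys),3,2)[...,i] for i in(0,1)],cv2.INTER_LINEAR).astype(int).mean(1)
  print(z,[(round(y*1e3),int(v[0]-v[2]),int(v.mean())) for y,v in zip(ys,im)][16:44:2])
E
```

```text
force: [-1.7, -2.4, 2.3]
finger_force: 1.4
t 29.1 gauge tcp mm [  1.2 -24.2  46.4] tilt -0.1 side -0.0 yaw tx -0.0 F [-1.3 -2.7  2.3] w 0.6 ff 1.4 q [ 0.08  0.56 -0.29  1.96  0.26  0.66 -2.13]
0.06 [(156, 65, 104), (158, 66, 105), (160, 65, 105), (162, 65, 105), (164, 66, 104), (166, 66, 105), (168, 65, 105), (170, 65, 105), (172, 65, 104), (174, 65, 105), (176, 62, 104), (178, 49, 94), (180, 23, 85), (182, 7, 78)]
0.08 [(156, 68, 107), (158, 68, 107), (160, 68, 107), (162, 68, 107), (164, 68, 108), (166, 67, 108), (168, 66, 107), (170, 67, 106), (172, 68, 106), (174, 63, 103), (176, 38, 90), (178, 13, 83), (180, 5, 81), (182, 4, 81)]
```

```bash
python3 -m inch '[[0.0001,0.0004,0,0,0,0],[0.0001,0.0004,0,0,0,0],[0.0001,0.0004,0,0,0,0],[0.0001,0.0004,0,0,0,0],[0.0001,0.0004,0,0,0,0],[0,0,0,0,0,0],[0,0,0,0,0,0],[0,0,0,0,0,0],[0,0,0,0,0,0],[0,0,0,0,0,0]]' | grep force; python3 -c "
from plan import *
state()"
```

```text
force: [-2.5, -6.5, 3.5]
finger_force: 3.5
t 30.4 gauge tcp mm [  1.2 -23.8  46.4] tilt -0.2 side -0.1 yaw tx -0.1 F [-1.3 -6.8  3.5] w 0.4 ff 3.5 q [ 0.08  0.56 -0.29  1.96  0.26  0.66 -2.13]
```

The force jumped and the motion stopped, so the gap is closing up. One more firm nudge.

```bash
python3 -m inch '[[0.0001,0.0004,0,0,0,0],[0.0001,0.0004,0,0,0,0],[0.0001,0.0004,0,0,0,0],[0.0001,0.0004,0,0,0,0],[0.0001,0.0004,0,0,0,0],[0,0,0,0,0,0],[0,0,0,0,0,0],[0,0,0,0,0,0],[0,0,0,0,0,0],[0,0,0,0,0,0]]' | grep force; python3 -c "
from plan import *
state()"
```

```text
force: [-4.9, -9.7, 6.6]
finger_force: 5.7
t 31.65 gauge tcp mm [  1.1 -23.7  46.4] tilt -0.3 side -0.1 yaw tx -0.2 F [ -3.1 -10.5   6.6] w 0.3 ff 5.7 q [ 0.07  0.56 -0.29  1.96  0.26  0.66 -2.13]
```

Closed: there is no more travel at 10 N. Backing off and rising clear.

```bash
python3 -m inch '[[-0.0004,-0.002,0,0,0,0],[-0.0004,-0.002,0,0,0,0],[-0.0009,-0.0049,0,0,0,0],[-0.0009,-0.0049,0,0,0,0],[-0.0009,-0.0049,0,0,0,0],[-0.0009,-0.0049,0,0,0,0],[0,0,0.01,0,0,0],[0,0,0.02,0,0,0],[0,0,0.03,0,0,0],[0,0,0.03,0,0,0]]' >/dev/null; python3 -m inch '[[-0.005,-0.03,0.02,0,0,0],[-0.005,-0.03,0.02,0,0,0],[-0.005,-0.03,0.02,0,0,0],[-0.005,-0.03,0.01,0,0,0],[-0.005,-0.03,0.01,0,0,0],[-0.005,-0.03,0,0,0,0],[-0.005,-0.03,0,0,0,0],[0,0,0,0,0,0],[0,0,0,0,0,0],[0,0,0,0,0,0]]' >/dev/null; python3 - <<'E'
from plan import *
state()
t=optics.capture("top");c=optics.capture("scene")
ys=np.arange(-.06,.2,.002);xs=np.array([-.006,0,.006])
for nm,cc in(("top",t),("scene",c)):
  uv=proj(cc,[g2w((x,y,.087)) for y in ys for x in xs]).astype(np.float32).reshape(len(ys),3,2)
  im=cv2.remap(cc["frame"],uv[...,0],uv[...,1],cv2.INTER_LINEAR).astype(int).mean(1)
  k=np.where(im[:,0]-im[:,2]>35)[0];print(nm,"core y",ys[k[0]].round(3),ys[k[-1]].round(3),len(k)*2)
for n in("core","jaw","offcut","flask","plug","tape","weight","caliper"):
  print(n,[(np.round(d["rect"]).astype(int).tolist(),round(d["p"],2)) for d in spotter.recognise(t,n)[:2]])
# jaw dark band on a line beside the core, z=.055
ys=np.arange(-.04,.02,.002);
for x in(-.05,.05):
  uv=proj(t,[g2w((x,y,.055)) for y in ys]).round().astype(int);print(x,[(round(y*1e3),int(t["frame"][v,u].mean())) for y,(u,v) in zip(ys,uv)])
E
```

```text
t 34.15 gauge tcp mm [   4.4 -255.3  216.7] tilt -0.0 side -0.0 yaw tx 0.1 F [-0.5  0.1  0.5] w 0.5 ff 0.0 q [ 0.49  0.33 -0.28  1.84  0.11  0.98 -1.58]
top core y -0.004 0.176 182
scene core y 0.0 0.178 180
core [([191, 183, 73, 41], 0.96), ([150, 122, 40, 50], 0.78)]
jaw [([259, 190, 20, 42], 0.74)]
offcut [([188, 228, 28, 32], 0.79)]
flask [([209, 130, 26, 30], 0.62), ([193, 185, 73, 36], 0.3)]
plug [([307, 254, 24, 28], 0.55)]
tape [([235, 247, 36, 36], 0.66)]
weight [([271, 169, 18, 17], 0.57), ([196, 182, 64, 38], 0.31)]
caliper [([289, 116, 21, 73], 0.98), ([196, 183, 67, 39], 0.55)]
-0.05 [(-40, 170), (-38, 170), (-36, 143), (-34, 80), (-32, 80), (-30, 64), (-28, 62), (-26, 60), (-24, 60), (-22, 87), (-20, 169), (-18, 159), (-16, 159), (-14, 100), (-12, 86), (-10, 86), (-8, 86), (-6, 90), (-4, 118), (-2, 118), (0, 124), (2, 121), (4, 122), (6, 122), (8, 123), (10, 123), (12, 123), (14, 121), (16, 121), (18, 121)]
0.05 [(-40, 229), (-38, 229), (-36, 228), (-34, 229), (-32, 228), (-30, 229), (-28, 230), (-26, 228), (-24, 228), (-22, 227), (-20, 228), (-18, 228), (-16, 226), (-14, 141), (-12, 109), (-10, 109), (-8, 105), (-6, 99), (-4, 99), (-2, 178), (0, 165), (2, 218), (4, 218), (6, 169), (8, 218), (10, 218), (12, 223), (14, 196), (16, 196), (18, 230)]
```

The core spans gauge y -4 to +176 mm, which is the full 180 mm from jaw face to stop. The jaw plate is at about -14 to -4 mm, the bystanders haven't moved and the hand is clear. Handing in.

```bash
python3 -c "
from rig import bot
print(bot.close_job())"
```

```text
the job is handed in; nothing more can be done
None
```

The core was tipped and guided down between the rails, then closed between the jaw and the end stop with no gap I could measure; the hand is clear, the other things stayed put, and the job is handed in at about 35 s (no verdict came back).

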